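# Scan the centrifuge rotor, then lift it off its spindle and hold it level

## Task

Log the rotor of the open centrifuge: take the scanner wand from its cradle, hold it still for a good second pointing straight down at the small bar label on top of the rotor from about 6 cm above, without bumping the rotor or machine with it, then lower the wand back into its cradle and let go of it. Then take the rotor by its centre knob, lift it straight up off its spindle and finish while holding it, steady and level, above the bowl with its underside about 5 cm clear of the bowl's rim, so that a colleague can inspect the spindle. Keep the rotor level all the way, do not drop the scanner, and leave the tip box, jar and tube rack alone.

Things in the scene. Friction and masses are not known exactly. Their poses are not given: they have to be found in the camera images.
- centrifuge: White bench centrifuge, fixed, 250 (x) x 240 (y) x 140 mm high, with a round open bowl 170 mm wide inside. Origin on the bowl's axis, on the bench; z up; front panel at its -x; lid folded back beyond its +x edge, rising away from the bowl to 255 mm at x = 290 mm. A drive disc in the bowl, top at z = 62 mm, carries the rotor; a 20 mm wide spindle rises 12 mm from it.
- bowl_rim (a point): centre of the bowl's rim, on the bowl's axis, 141 mm above the bench, level with the top of the housing
- rotor: Loose dark grey metal rotor, 140 mm wide, about 0.5 kg, seated on the spindle, turned at random. Origin: centre of its underside; z up its axis. Flat top 108 mm wide at z = 46 mm; 12 capped tubes round it. On the axis a bare-metal cylindrical lift knob, 28 mm wide, z = 56 to 90 mm (top 152 mm above the bench). Hub hole 24 mm wide, 15 mm deep. It lifts straight off, nothing locks it.
- rotor_label (a point): centre of the white paper label with black bars, 20 x 30 mm, lying face up on the rotor's flat top, 36 mm from the rotor's axis towards the rotor's +x, 47 mm above the rotor's underside (109 mm above the bench when seated)
- wand: Loose scanner wand: grey cylinder 28 mm wide, 150 mm long, about 0.14 kg, standing nose down in its cradle. Origin: centre of the nose face (scanning window, 18 mm wide); z runs from nose to tail (up). It looks along its own -z and reads by itself, no trigger. The 28 mm wide grip runs from z = 20 to 138 mm.
- wand_nose (a point): centre of the wand's nose window; same as the wand's origin, same axes
- cradle: Black cradle, fixed: base plate 100 x 90 x 6 mm with a round cup on its middle, 60 mm high. Origin under the cup's centre, on the bench, z up. The cup is 34 mm wide inside, flaring at the top 15 mm to 46 mm; its inner floor, on which the wand's nose stands, is at z = 8 mm.
- tip_box: bystander: loose pipette-tip box, 84 x 119 x 57 mm, origin under its centre
- jar: bystander: loose closed jar, 56 mm in diameter, 75 mm high, origin under its centre
- tube_rack: bystander: loose white tube rack with five tubes, 60 x 160 x 90 mm, origin under its centre
Not all that is in view belongs to the job. Of the things that look like the wand, the smaller one is meant.

How it is judged:
By the outcome, as a careful person would: the job done as asked, in the order asked, and still so for the second after the job is handed in, while the arm keeps its last pose, push and grip.
It also fails if it takes over 67 s, if anything falls off the work surface, if the arm or the gripper's body presses on something with over 40 N, if the wrist force passes 120 N, or if a joint passes its speed limit or range.

## Robot

A 6-joint arm with a two-finger parallel gripper is mounted at the origin on the work surface. World frame = base frame: x ahead of the robot, y to its left, z up, the work surface at z = 0. Lengths are in m, angles in rad, forces in N, time in s.
With the tool pointing down it reaches from about 0.225 to 0.875 m from the base axis. Payload 3.4 kg.
Tool frame: the origin (TCP) lies on the centre line of the jaws, within the pads' length; the fingertips stand 17 mm ahead of it and the grasp point (between the pads) lies 2 mm behind it (manip.finger_overhang is the distance from the TCP to the fingertips, in m); y points along the fingers, x is the direction in which the jaws open and shut, and the axes are right-handed (so a half turn about y gives the same grasp; the last joint's range is limited). The gripper opens to 85 mm and grips with 20 to 120 N. Pads are 22 mm wide; open, the fingers measure 114 mm over their backs; the gripper's body (76 mm by 85 mm) begins 54 mm behind the grasp point. The pads swing forward as they close: fully open they stand 13 mm farther back than shut.
Start: joints at [1.063, 0.276, 1.505, -0, 1.361, -0.121], TCP at [0.217, 0.533, 0.248] pointing down, gripper open.
Joint ranges: [-2.89, 2.89], [-0.75, 2.08], [0.22, 2.7], [-1.18, 4.32], [0.11, 2.71], [-2.7, 2.7]. Speed limits (rad/s): [2.57, 2.57, 3.14, 3.14, 3.14, 3.14].

## Interface

Orientations are given as a unit quaternion [w, x, y, z].
In Python, from rig import manip gives the robot as it stands.
- The arm moves only by the tool arm_command, never from a script. Its argument "commands" is a list of rows, each a list of 3 entries, a list of its own where there are three numbers: the finger opening in cm, from 0 to 8.54, then the shift along the world's x, y, z in cm, then the turn about the world's z in rad. A call has 1 to 12 rows; each row shifts and turns the commanded pose from where the row before left it; what a row does not reach is not made up. A row lasts 1/10 s, in which the tool goes at most 50 mm and 8.59 degrees, less where a joint would pass 70% of its speed; a pose out of reach is approached as far as the arm can. A call with a gripper value outside its range is refused whole. The fingers move at their own pace and stop on an object; "grip_force" is the grip in N (left out, the last holds). Time passes only in rows, so rows that do not move let the fingers close. It gives the time, the measured TCP pose, the force and the opening at its end, in the units of the state.
- manip.get_state(): the state, without advancing time (a new reading comes with each control period).
- manip.get_image(name): name is "side" or "top"; returns a dict with "pixels" (480x640x3 uint8, red, green, blue), "range_z" (480x640 float32, m along the optical axis (not along the pixel's ray), 0 where there is no reading), "intrinsics" (3x3 intrinsics, pixels), "R" (3x3) and "t" (3): a world point X has camera coordinates R X + t. Camera axes: x right, y down, z forward; pixel columns grow to the right and rows downward; lengths in m; the calibration is good to about 2 mm. A picture is of the moment at which its call begins.
- manip.sign_off(): hands the job in, once; it reports no verdict.
The state is a dict: "clock": time; "qpos": joint angles; "qd": joint speeds; "effort": joint torques, N m; "position": TCP position; "ee_rot": TCP orientation; "contact_force": force on the tool from outside, world axes, zero at the start; "moment": the same for the moment, N m; "width": finger opening in m.
Only numpy, scipy, OpenCV 4.12 (cv2) and the standard library are available. Lean on these libraries where they do the work, as an engineer would, in place of code of your own. Each camera call takes 0.05 s, during which the arm holds its last target.

## Working session

There is one attempt and no reset: what is moved stays moved. The work goes in short steps, Python scripts to look and compute and a tool call to move; the robot and the scene stay as the last step left them, time stands still between calls to the robot, and variables do not carry over. Pictures are saved under pics/ and viewed, and the job is handed in when it is done.

Besides the shell and the picture viewer there is one more tool, called after "Request:" by a JSON object that holds its "op" and its "data". arm_command: Moves the arm, as the interface text tells. Its arguments: {"type":"object","properties":{"commands":{"type":"array"},"grip_force":{"type":"number"}},"required":["commands"]}

```bash
mkdir -p pics; ls; python3 - <<'E'
from rig import manip
import cv2,numpy as np
print(manip.get_state())
for n in("top","side"):
    d=manip.get_image(n)
    cv2.imwrite(f"pics/{n}0.png",d["pixels"][:,:,::-1])
    np.savez(f"{n}0.npz",**{k:np.array(v) for k,v in d.items()})
    print(n,d["intrinsics"],d["R"],d["t"], -np.array(d["R"]).T@np.array(d["t"]))
E
```

```text
pics
{'clock': 0.0, 'qpos': array([ 1.06299602e+00,  2.76618704e-01,  1.50615296e+00,  9.77973586e-06,
        1.36071746e+00, -1.20997133e-01]), 'qd': array([ 0.00012583,  0.00053836,  0.00044604, -0.00129884, -0.00080041,
        0.00133384]), 'effort': array([-1.56530132e-03, -4.16769683e+01, -2.45809060e+01, -1.93037686e-04,
        1.07195653e-02, -9.35552649e-07]), 'position': array([0.21665738, 0.53206932, 0.24741828]), 'ee_rot': array([-0.58647605,  0.58707854,  0.39397917, -0.39517724]), 'contact_force': array([-0.1843141 , -0.44930937,  1.12462589]), 'moment': array([ 0.02410578, -0.01103081, -0.03641077]), 'width': 0.08556518467262608}
top [[552.48174975   0.         319.67818872]
 [  0.         552.48174975 242.72517897]
 [  0.           0.           1.        ]] [[ 2.13761170e-02 -9.99771285e-01  6.62541635e-04]
 [-9.83763834e-01 -2.11519648e-02 -1.78217039e-01]
 [ 1.78190293e-01  3.15780379e-03 -9.83990980e-01]] [-0.00733655  0.59506357  1.57552897] [3.04814877e-01 2.76677983e-04 1.65636163e+00]
side [[506.62984592   0.         314.97211602]
 [  0.         506.62984592 244.57295171]
 [  0.           0.           1.        ]] [[ 0.95095967 -0.30922321  0.00753025]
 [-0.14683019 -0.47270909 -0.86889989]
 [ 0.27224363  0.82518309 -0.49493058]] [-0.55753671  0.20306428  1.0353826 ] [ 0.27813458 -0.93079317  0.69308343]
```

View pics/top0.png

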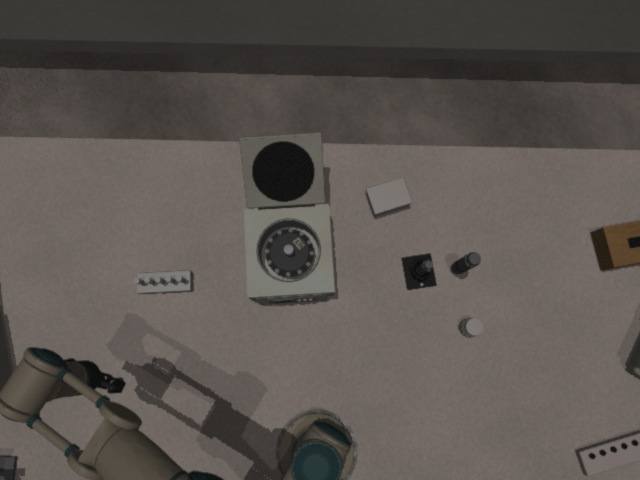

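View pics/side0.png

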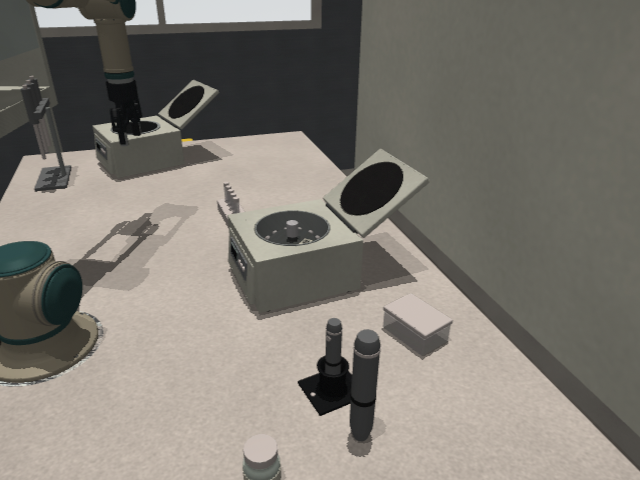

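The top view shows the open centrifuge with its rotor at about (289,250). The wand stands in the black cradle at about (420,270). A thicker grey cylinder stands free at about (466,262). The tip box is at (388,197), the jar at (471,327) and the tube rack at (164,281).

There are two wand candidates: side (333,345), standing in the cradle and smaller, and side (365,385), free-standing and larger. The smaller one in the cradle fits the description. I'll confirm that in an enlarged crop and measure.

```bash
cat > h.py <<'E'
import numpy as np,cv2
def load(n): 
    d=np.load(n+".npz"); return d
def ray(d,u,v,z):
    K,R,t=d["intrinsics"],d["R"],d["t"]
    c=-R.T@t; r=R.T@np.linalg.inv(K)@np.array([u,v,1.]); return c+r*(z-c[2])/r[2]
def cloud(d):
    K,R,t=d["intrinsics"],d["R"],d["t"]; Z=d["range_z"].astype(float)
    v,u=np.mgrid[0:480,0:640]
    P=np.stack([(u-K[0,2])/K[0,0]*Z,(v-K[1,2])/K[1,1]*Z,Z],-1)
    return (P-t)@R, Z>0
def proj(d,X):
    p=d["intrinsics"]@(d["R"]@np.array(X)+d["t"]); return p[:2]/p[2]
E
python3 - <<'E'
from h import *
a=cv2.imread("pics/top0.png");b=cv2.imread("pics/side0.png")
x=cv2.resize(a[205:305,240:340],(400,400),interpolation=cv2.INTER_CUBIC)
y=cv2.resize(a[230:310,395:495],(400,320),interpolation=cv2.INTER_CUBIC);y=cv2.copyMakeBorder(y,0,80,0,0,0)
cv2.imwrite("pics/c1.png",np.hstack([x,y]))
x=cv2.resize(b[300:450,290:400],(440,600),interpolation=cv2.INTER_CUBIC)
y=cv2.resize(b[200:260,240:340],(360,216),interpolation=cv2.INTER_CUBIC);y=cv2.copyMakeBorder(y,0,384,0,0,0)
cv2.imwrite("pics/c2.png",np.hstack([x,y]))
for n in("top0","side0"):
    d=load(n);P,m=cloud(d)
    for (u,v) in ([(289,250),(426,268),(474,258),(388,195),(471,325),(300,242),(420,285)] if n=="top0" else [(292,224),(334,325),(366,340),(262,445)]):
        print(n,u,v,P[v,u].round(3))
E
```

```text
top0 289 250 [0.555 0.089 0.151]
top0 426 268 [ 0.513 -0.288  0.15 ]
top0 474 258 [ 0.534 -0.404  0.21 ]
top0 388 195 [ 0.743 -0.195  0.061]
top0 471 325 [ 0.364 -0.428  0.075]
top0 300 242 [0.586 0.061 0.111]
top0 420 285 [ 0.481 -0.297  0.007]
side0 292 224 [0.555 0.081 0.151]
side0 334 325 [ 0.519 -0.306  0.158]
side0 366 340 [ 0.527 -0.416  0.213]
side0 262 445 [ 0.362 -0.438  0.076]
```

View pics/c1.png

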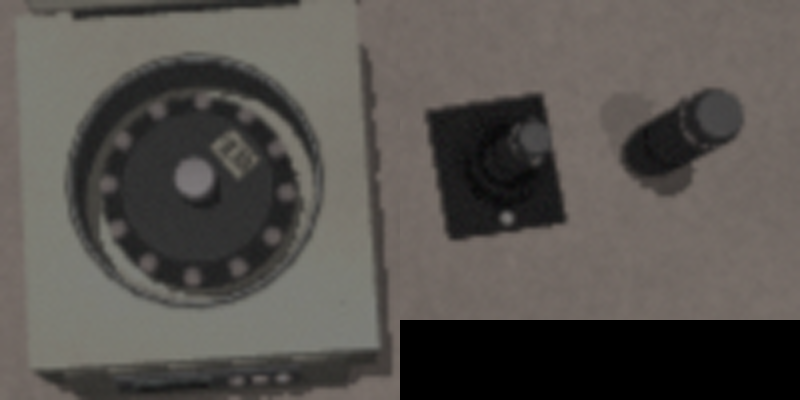

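View pics/c2.png

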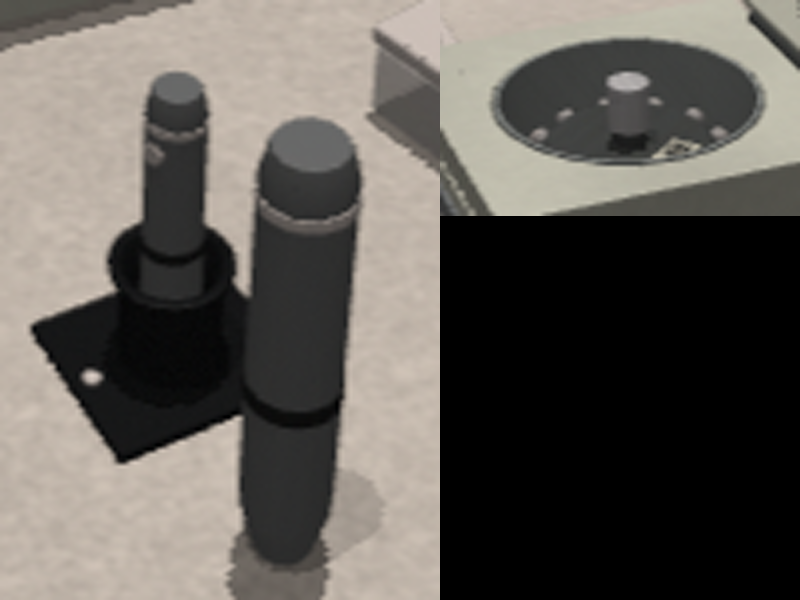

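The crops confirm it. The wand is the smaller cylinder, in the black cup; the decoy is taller (top at 0.21 m) and stands free. The label is at about top (298.5,243.5), and the knob top is at about top (288.5,249.5). Next, measurements.

```bash
python3 - <<'E'
from h import *
from scipy import ndimage
for n in("top0","side0"):
    d=load(n);P,ok=cloud(d);img=d["pixels"].astype(int);g=img.mean(-1)
    def comp(m,near,name,z):
        l,k=ndimage.label(m)
        if k==0: print(n,name,'none');return
        c=np.array(ndimage.center_of_mass(m,l,range(1,k+1)));s=ndimage.sum(m,l,range(1,k+1))
        i=np.argmin(np.hypot(c[:,1]-near[0],c[:,0]-near[1])+1000*(s<8))
        v,u=c[i];mm=l==i+1
        print(n,name,"px",u.round(1),v.round(1),"n",s[i],"ray",ray(d,u,v,z).round(4),"cloudmed",np.median(P[mm],0).round(4), "ext",np.ptp(P[mm],0).round(3), "g",g[mm].mean().round())
    Z=P[...,2]
    box=lambda x,y,r:(abs(P[...,0]-x)<r)&(abs(P[...,1]-y)<r)
    comp(ok&box(.555,.085,.03)&(Z>.146)&(Z<.157),proj(d,(.555,.085,.152)),"knobtop",.152)
    comp(ok&box(.516,-.30,.035)&(Z>.152)&(Z<.165),proj(d,(.516,-.30,.158)),"wandtop",.158)
    comp(ok&box(.516,-.30,.06)&(Z>.055)&(Z<.0625),proj(d,(.516,-.30,.06)),"cuprim",.060)
    comp(ok&box(.586,.061,.03)&(Z>.104)&(Z<.116)&(g>110),proj(d,(.586,.061,.109)),"label",.109)
    # wand slices
    for z in (.075,.09,.105,.12,.135,.15):
        m=ok&box(.516,-.30,.035)&(abs(Z-z)<.006)
        print(n,"slice",z,m.sum(),np.median(P[m],0).round(4))
E
```

```text
top0 knobtop px 287.8 249.2 n 59.0 ray [0.5573 0.0927 0.152 ] cloudmed [0.5569 0.0922 0.1523] ext [0.027 0.025 0.011] g 105.0
top0 wandtop px 427.9 264.0 n 65.0 ray [ 0.5233 -0.2923  0.158 ] cloudmed [ 0.523  -0.2925  0.159 ] ext [0.023 0.025 0.012] g 64.0
top0 cuprim px 425.0 276.3 n 13.0 ray [ 0.5014 -0.3026  0.06  ] cloudmed [ 0.5023 -0.3029  0.0587] ext [0.009 0.012 0.006] g 17.0
top0 label none
top0 slice 0.075 9 [ 0.5168 -0.2819  0.0751]
top0 slice 0.09 10 [ 0.5179 -0.2811  0.0911]
top0 slice 0.105 11 [ 0.5136 -0.2859  0.1049]
top0 slice 0.12 8 [ 0.5201 -0.2802  0.1207]
top0 slice 0.135 12 [ 0.5129 -0.2848  0.1342]
top0 slice 0.15 25 [ 0.5207 -0.2876  0.1507]
side0 knobtop px 291.4 223.3 n 74.0 ray [0.5544 0.0829 0.152 ] cloudmed [0.5553 0.0847 0.1508] ext [0.026 0.026 0.008] g 137.0
side0 wandtop px 333.4 322.9 n 125.0 ray [ 0.5198 -0.3005  0.158 ] cloudmed [ 0.5202 -0.2992  0.157 ] ext [0.024 0.022 0.008] g 91.0
side0 cuprim px 331.8 367.8 n 237.0 ray [ 0.5186 -0.3032  0.06  ] cloudmed [ 0.5132 -0.3033  0.059 ] ext [0.058 0.058 0.007] g 28.0
side0 label px 305.0 240.6 n 27.0 ray [0.5827 0.0679 0.109 ] cloudmed [0.5832 0.0686 0.1084] ext [0.032 0.021 0.003] g 138.0
side0 slice 0.075 87 [ 0.5169 -0.3073  0.0759]
side0 slice 0.09 83 [ 0.5163 -0.3073  0.0898]
side0 slice 0.105 89 [ 0.5162 -0.3069  0.1054]
side0 slice 0.12 84 [ 0.5167 -0.3067  0.1196]
side0 slice 0.135 95 [ 0.5154 -0.3069  0.1345]
side0 slice 0.15 109 [ 0.5173 -0.3057  0.1497]
```

```bash
python3 - <<'E'
from h import *
st_tcp=np.array([0.2167,.5321,.2474])
for n in("top0","side0"):
    d=load(n);P,ok=cloud(d);Z=P[...,2]
    m=ok&(abs(Z)<.02)&(P[...,0]>.1)&(P[...,0]<.8)&(abs(P[...,1])<.6)
    A=np.c_[P[m][:,:2],np.ones(m.sum())];c,*_=np.linalg.lstsq(A,Z[m],rcond=None);print(n,"plane",c.round(4))
    m=ok&(abs(Z-.14)<.004)&(abs(P[...,0]-.55)<.18)&(abs(P[...,1]-.09)<.18)
    pts=P[m][:,:2].astype(np.float32);r=cv2.minAreaRect(pts);print("housing",r)
    im=cv2.imread(f"pics/{n}.png")
    for p in [st_tcp,st_tcp-[0,0,.017],[0,0,0]]:
        print(proj(d,p).round(1))
    for a in np.linspace(0,2*np.pi,60):
        u=proj(d,[.1*np.cos(a),.1*np.sin(a),0]);cv2.circle(im,tuple(int(v) for v in u.round()),1,(0,0,255),-1)
    u=proj(d,st_tcp-[0,0,.017]);cv2.drawMarker(im,tuple(int(v) for v in u.round()),(0,0,255),0,8)
    cv2.imwrite(f"pics/{n}b.png",im)
a=cv2.imread("pics/top0b.png");b=cv2.imread("pics/side0b.png")
x=np.hstack([cv2.resize(a[340:420,50:150],(400,320)),cv2.resize(a[380:480,260:385],(400,320))])
y=np.hstack([cv2.resize(b[60:160,62:187],(400,280)),cv2.resize(b[220:390,0:200],(400,280))])
cv2.imwrite("pics/chk.png",np.vstack([x,y]))
E
```

```text
top0 plane [0.0005 0.0009 0.0018]
housing ((0.5596102476119995, 0.09272082149982452), (0.2529617249965668, 0.2406252920627594), 4.9435272216796875)
[104.5 374.2]
[107.1 373.8]
[317.1 451.4]
side0 plane [ 0.0015  0.0003 -0.0008]
housing ((0.5629938244819641, 0.09038081765174866), (0.2660243809223175, 0.2484298050403595), 5.3827972412109375)
[130.4 138.6]
[131.4 144.5]
[ 42.2 343.9]
```

View pics/chk.png

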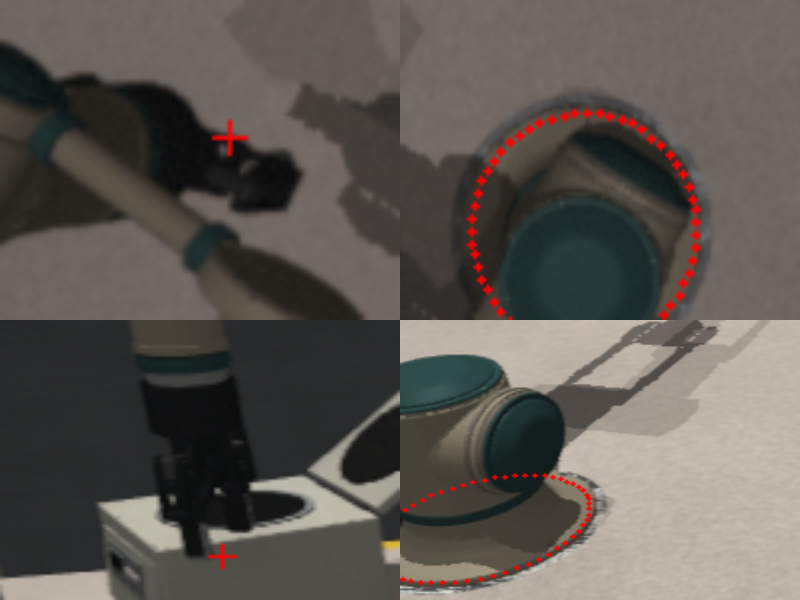

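The two views agree on the knob-to-wand offset: dx 34 mm, and dy 385 (top) against 383 mm (side). In absolute y they differ by about 8 mm. I'll settle that by checking with the gripper in view near the wand, moving there now at safe height.

```bash
python3 - <<'E'
from scipy.spatial.transform import Rotation as Ro
import numpy as np
q=np.array([-0.58647605,0.58707854,0.39397917,-0.39517724]);print(Ro.from_quat(q[[1,2,3,0]]).as_matrix().round(3))
d=np.array([.515,-.297])-[.2167,.5321];print(d)
E
```

```text
[[ 0.377 -0.001 -0.926]
 [ 0.926 -0.002  0.377]
 [-0.002 -1.     0.   ]]
[ 0.2983 -0.8291]
```

Request:
{"op": "arm_command", "data": {"commands": [[8.5, [1.5, -4.1, 0.3], 0.03], [8.5, [1.5, -4.1, 0.3], 0.03], [8.5, [1.5, -4.1, 0.3], 0.03], [8.5, [1.5, -4.1, 0.3], 0.03], [8.5, [1.5, -4.1, 0.3], 0.03], [8.5, [1.5, -4.1, 0], 0.03], [8.5, [1.5, -4.1, 0], 0.03], [8.5, [1.5, -4.1, 0], 0.03], [8.5, [1.5, -4.1, 0], 0.03], [8.5, [1.5, -4.1, 0], 0.03], [8.5, [1.5, -4.1, 0], 0.03], [8.5, [1.5, -4.1, 0], 0.03]], "grip_force": 45}}

```text
clock: 1.3
position: [0.3969, 0.0388, 0.2632]
ee_rot: [0.506, -0.506, -0.494, 0.493]
contact_force: [0.6, 0.9, -0.0]
width: 0.0852
```

Request:
{"op": "arm_command", "data": {"commands": [[8.5, [1.5, -4.1, 0], 0.026], [8.5, [1.5, -4.1, 0], 0], [8.5, [1.5, -4.1, 0], 0], [8.5, [1.5, -4.1, 0], 0], [8.5, [1.5, -4.1, 0], 0], [8.5, [1.5, -4.1, -1], 0], [8.5, [1.5, -4.1, -1], 0], [8.5, [1.0, -4.0, -1], 0], [8.5, [0, 0, 0], 0], [8.5, [0, 0, 0], 0], [8.5, [0, 0, 0], 0]]}}

```text
clock: 2.4
position: [0.5115, -0.2854, 0.2332]
ee_rot: [0.501, -0.5, -0.5, 0.5]
contact_force: [-0.6, 0.4, 0.5]
width: 0.085
```

```bash
cat > look.py <<'E'
import sys
from rig import manip
from h import *
def shot(tag):
    for n in("top","side"):
        d=manip.get_image(n)
        cv2.imwrite(f"pics/{n}{tag}.png",d["pixels"][:,:,::-1]); np.savez(f"{n}{tag}.npz",**{k:np.array(v) for k,v in d.items()})
def crop(tag,X,r=45,mark=()):
    o=[]
    for n in("top","side"):
        im=cv2.imread(f"pics/{n}{tag}.png");d=load(n+tag)
        for p in mark: 
            u=proj(d,p); im[int(round(u[1])),int(round(u[0]))]=(0,0,255)
        u=proj(d,X).round().astype(int);a,b=max(0,u[1]-r),max(0,u[0]-r)
        c=im[a:a+2*r,b:b+2*r];o.append(cv2.resize(c,(400,400),interpolation=cv2.INTER_CUBIC));print(n,"origin",b,a,"scale",400/2/r)
    cv2.imwrite(f"pics/crop{tag}.png",np.hstack(o))
if __name__=="__main__":
    tag=sys.argv[1];shot(tag);s=manip.get_state();p=s["position"];print({k:np.round(s[k],4) for k in("clock","position","ee_rot","contact_force","moment","width","qpos")})
    crop(tag,p,60,[p])
E
python3 look.py 1
```

```text
{'clock': np.float64(2.5), 'position': array([ 0.5117, -0.2851,  0.2339]), 'ee_rot': array([-0.4999,  0.4999,  0.5003, -0.5   ]), 'contact_force': array([-0.5325, -0.1198, -0.2186]), 'moment': array([ 0.0501, -0.0371, -0.0573]), 'width': np.float64(0.0849), 'qpos': array([-6.2730e-01,  3.0020e-01,  1.5060e+00,  4.0000e-04,  1.3352e+00,
       -2.1986e+00])}
top origin 371 204 scale 3.3333333333333335
side origin 267 221 scale 3.3333333333333335
```

View pics/crop1.png

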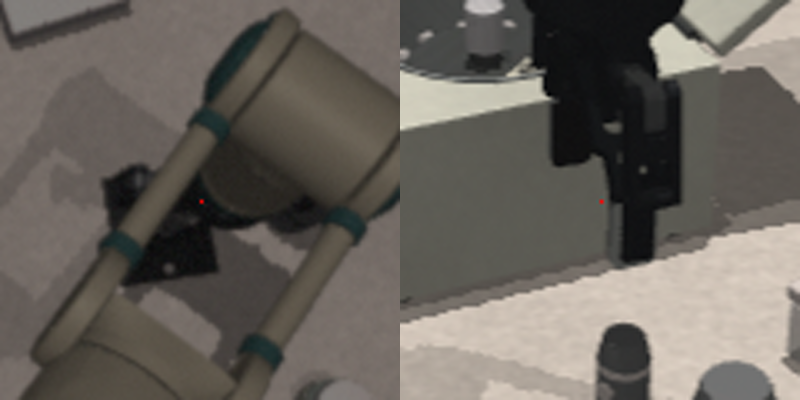

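```bash
python3 - <<'E'
from h import *
d=load("side1");p=np.array([ 0.5117, -0.2851,  0.2339])
for s in(-1,1):
  for w in(.0425,.057):
    for dx in(-.011,.011): print(s,w,dx,proj(d,p+[dx,s*w,-.004]).round(1))
im=cv2.imread("pics/side1.png")
for s in(-1,1):
  for w in(.0425,.057):
    for dx in(-.011,.011):
      u=proj(d,p+[dx,s*w,-.004]).round().astype(int);im[u[1],u[0]]=(0,0,255)
cv2.imwrite("pics/s1c.png",cv2.resize(im[240:340,290:390],(600,600),interpolation=cv2.INTER_NEAREST))
E
```

```text
-1 0.0425 -0.011 [328.9 299. ]
-1 0.0425 0.011 [342.1 296.6]
-1 0.057 -0.011 [332.  304.3]
-1 0.057 0.011 [345.5 301.8]
1 0.0425 -0.011 [312.2 270.8]
1 0.0425 0.011 [324.5 268.8]
1 0.057 -0.011 [309.7 266.5]
1 0.057 0.011 [321.8 264.5]
```

View pics/s1c.png

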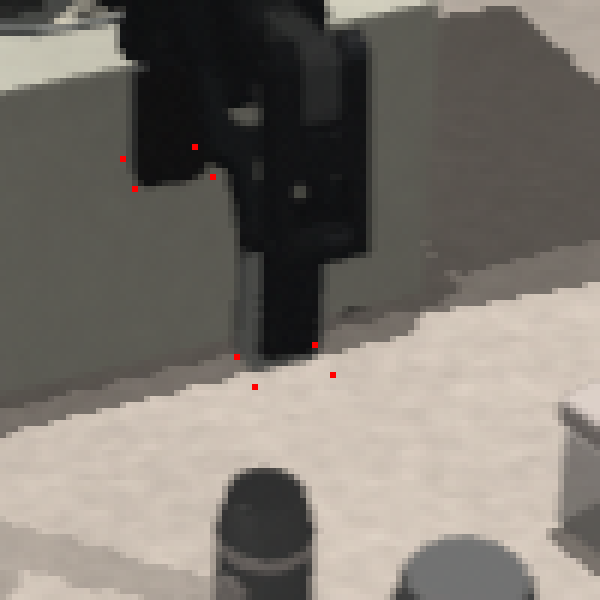

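```bash
python3 - <<'E'
from h import *
d=load("top1");p=np.array([ 0.5117, -0.2851,  0.2339])
im=cv2.imread("pics/top1.png");im=np.clip(im.astype(int)*2,0,255).astype(np.uint8)
for s in(-1,1):
  for w in(.0425,.057):
    for dx in(-.011,.011):
     for z in (-.004,):
      u=proj(d,p+[dx,s*w,z]).round().astype(int);im[u[1],u[0]]=(0,0,255)
cv2.imwrite("pics/t1c.png",cv2.resize(im[220:320,390:490],(600,600),interpolation=cv2.INTER_NEAREST))
E
```

```text
(no output)
```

View pics/t1c.png

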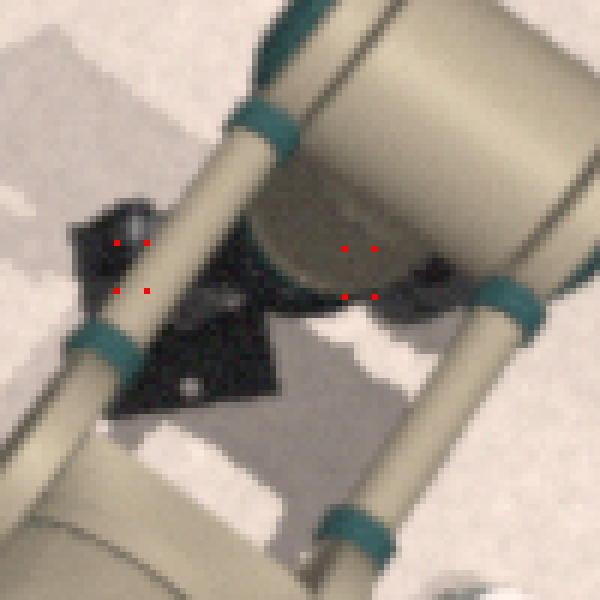

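Request:
{"op": "arm_command", "data": {"commands": [[8.5, [0.4, -0.6, -1.5], 0], [8.5, [0.4, -0.6, -1.5], 0], [8.5, [0, 0, -1.5], 0], [8.5, [0, 0, 0], 0], [8.5, [0, 0, 0], 0]]}}

```text
clock: 3.0
position: [0.5197, -0.2983, 0.1873]
ee_rot: [0.501, -0.499, -0.5, 0.5]
contact_force: [0.2, -0.6, -0.1]
width: 0.0849
```

```bash
python3 look.py 2; python3 - <<'E'
from h import *
o=[]
for n,f in(("side",1.3),("top",2)):
    im=cv2.imread(f"pics/{n}2.png");im=np.clip(im*f,0,255).astype(np.uint8)
    u=proj(load(n+"2"),[.52,-.297,.15]).round().astype(int);print(n,u-50)
    o.append(cv2.resize(im[u[1]-50:u[1]+50,u[0]-50:u[0]+50],(400,400),interpolation=cv2.INTER_NEAREST))
cv2.imwrite("pics/s2c.png",np.hstack(o))
E
```

```text
{'clock': np.float64(3.1), 'position': array([ 0.5202, -0.2986,  0.1886]), 'ee_rot': array([-0.5   ,  0.5004,  0.4999, -0.4998]), 'contact_force': array([0.1384, 0.0978, 0.6845]), 'moment': array([-0.0092,  0.0025,  0.0432]), 'width': np.float64(0.0853), 'qpos': array([-6.3710e-01,  3.5030e-01,  1.5468e+00,  1.0000e-04,  1.2439e+00,
       -2.2072e+00])}
top origin 372 204 scale 3.3333333333333335
side origin 274 247 scale 3.3333333333333335
side [283 275]
top [379 216]
```

View pics/s2c.png

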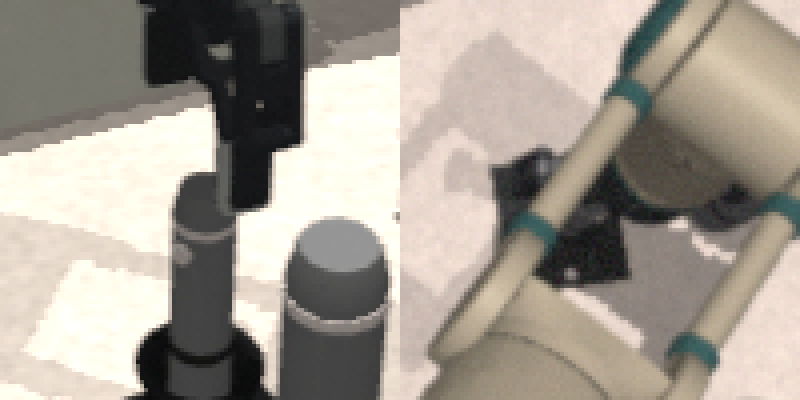

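```bash
python3 - <<'E'
from h import *
d=load("side2")
for z in(.1846,.158,.10): print(z,proj(d,(.5200,-.2985,z)).round(1))
for s in(-1,1): print(proj(d,(.52,-.2985+s*.0445,.1846)).round(1))
# wand edges in side0 by colour along rows
g=load("side0")["pixels"].mean(-1)
for v in(330,336,342,350): print(v,g[v,318:350].round().astype(int))
E
```

```text
0.1846 [333.5 309.4]
0.158 [333.1 322.2]
0.1 [332.2 348.6]
[343.  325.7]
[324.7 294.5]
330 [181 182 182 182 180 180 180 156 102  55  47  48  50  51  51  52  52  51
  50  49  48  47  45 102 160 180 181 183 186 188 187 187]
336 [180 181 179 174 173 177 180 145 105 103  92  72  48  47  47  49  48  47
  46  46  45  44  44  88 156 184 182 182 180 177 178 179]
342 [179 181 179 176 174 175 179 140  62  44  45  45  47  47  47  48  47  46
  47  47  47  44  43 114 166 178 176 175 174 175 178 180]
350 [182 181 180 181 181 182 183 135  44  45  46  47  47  47  47  47  47  47
  46  45  44  44  42 137 180 181 181 183 184 183 179 177]
```

Request:
{"op": "arm_command", "data": {"commands": [[8.5, [0, 0, -2], 0], [8.5, [0, 0, -2], 0], [8.5, [0, 0, -2], 0], [8.5, [0, 0, -1.5], 0], [8.5, [0, 0, 0], 0], [8.5, [0, 0, 0], 0]]}}

```text
clock: 3.7
position: [0.5204, -0.2988, 0.1141]
ee_rot: [-0.5, 0.501, 0.5, -0.5]
contact_force: [1.0, 0.5, 0.4]
width: 0.0851
```

Request:
{"op": "arm_command", "data": {"commands": [[5, [0, 0, 0], 0], [4, [0, 0, 0], 0], [3.5, [0, 0, 0], 0], [2.5, [0, 0, 0], 0], [1.5, [0, 0, 0], 0], [1.5, [0, 0, 0], 0], [1.5, [0, 0, 0], 0], [1.5, [0, 0, 0], 0], [1.5, [0, 0, 0], 0], [1.5, [0, 0, 0], 0]], "grip_force": 45}}

```text
clock: 4.7
position: [0.5202, -0.298, 0.114]
ee_rot: [-0.5, 0.5, 0.5, -0.499]
contact_force: [1.3, 2.5, 6.2]
width: 0.027
```

```bash
python3 look.py 3
```

```text
{'clock': np.float64(4.8), 'position': array([ 0.5202, -0.298 ,  0.1139]), 'ee_rot': array([-0.5002,  0.5002,  0.5001, -0.4994]), 'contact_force': array([-0.2717,  1.92  ,  6.3595]), 'moment': array([0.6345, 0.0127, 0.0245]), 'width': np.float64(0.027), 'qpos': array([-6.3690e-01,  4.1300e-01,  1.6497e+00,  1.1000e-03,  1.0787e+00,
       -2.2073e+00])}
top origin 367 207 scale 3.3333333333333335
side origin 272 282 scale 3.3333333333333335
```

View pics/crop3.png

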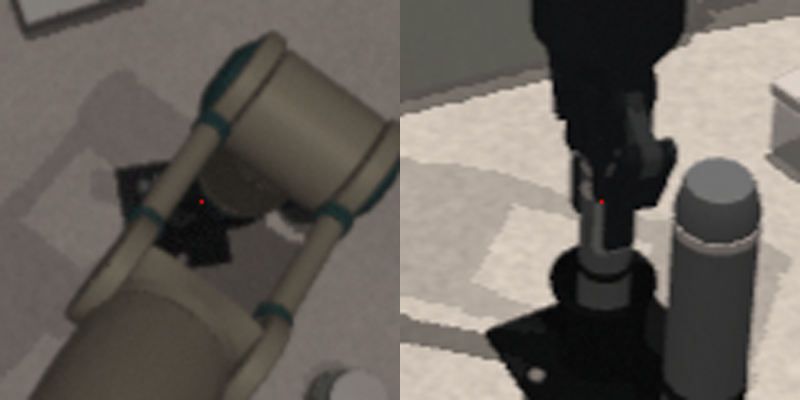

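Gripped at 27 mm. The side view shows the fingers on the wand with the wand still upright in the cup. I'll lift it straight up while I refine the label measurement.

Request:
{"op": "arm_command", "data": {"commands": [[1.5, [0, 0, 1], 0], [1.5, [0, 0, 1], 0], [1.5, [0, 0, 1.5], 0], [1.5, [0, 0, 2], 0], [1.5, [0, 0, 2.5], 0], [1.5, [0, 0, 2.5], 0], [1.5, [0, 0, 2.5], 0], [1.5, [0, 0, 2.5], 0], [1.5, [0, 0, 2], 0], [1.5, [0, 0, 1.5], 0], [1.5, [0, 0, 0], 0], [1.5, [0, 0, 0], 0]]}}

```text
clock: 6.0
position: [0.5197, -0.2986, 0.3033]
ee_rot: [-0.5, 0.5, 0.5, -0.5]
contact_force: [-0.7, -0.2, -1.8]
width: 0.027
```

```bash
python3 look.py 4; python3 - <<'E'
from h import *
from scipy import ndimage
for n,near in(("top0",(298.6,243.4)),("side0",(305,240.6))):
    d=load(n);g=d["pixels"].astype(float).mean(-1)
    u,v=map(int,near);s=g[v-8:v+9,u-10:u+11]
    print(s.round().astype(int))
    k=ray(d,*( (287.8,249.2) if n=="top0" else (291.6,222.9)),.152)
    L=ray(d,*near,.109);print(n,"label",L.round(4),"knob",k.round(4),"d",np.hypot(*(L-k)[:2]))
E
```

```text
{'clock': np.float64(6.1), 'position': array([ 0.5194, -0.2982,  0.3021]), 'ee_rot': array([ 0.501 , -0.4994, -0.4996,  0.4999]), 'contact_force': array([-0.054 ,  0.609 , -0.8956]), 'moment': array([-0.041 ,  0.0289,  0.0171]), 'width': np.float64(0.027), 'qpos': array([-6.3730e-01,  2.8990e-01,  1.3531e+00, -1.0000e-04,  1.5009e+00,
       -2.2072e+00])}
top origin 382 197 scale 3.3333333333333335
side origin 275 188 scale 3.3333333333333335
[[ 48  46  46  49  47  47  47  48  44  45  41  44  60  66  61  44  40  55
   86 111 117]
 [ 46  46  48  48  47  48  47  48  48  50  48  44  44  43  41  34  33  35
   55  83 109]
 [ 46  46  46  47  47  49  46  48  54  63  67  54  45  40  35  31  32  33
   38  54  84]
 [ 47  49  46  46  47  48  49  57  77  89  98  79  56  47  39  33  35  33
   34  37  55]
 [ 48  49  48  47  47  49  66  79  83  91  98  99  69  52  47  40  35  33
   32  36  49]
 [ 47  49  47  49  50  67  97  95  89  75  74  93  87  64  49  46  38  33
   35  46  66]
 [ 48  47  49  49  62  94 102  93  73  68  67  91  92  82  61  51  45  37
   42  69  83]
 [ 47  47  47  48  58  83  92
[... 1845 characters left out ...]
3  65  65  84 132 158 123  71  71  95 111 115 117 128 123  96  87
  107 133 159]
 [ 65  65  65  85 164 181 173 155 121 113 103 107  99  77  99 119 149 172
  173 176 178]
 [ 96 106 114 117 116 115 109  95  78  81 106 118 132 157 170 172 174 176
  176 177 178]
 [ 66  80  92 107 118 133 144 159 171 171 172 172 173 174 175 176 176 176
  176 175 176]
 [158 159 171 172 172 173 174 175 176 176 175 176 176 175 174 173 174 175
  175 175 176]
 [174 174 176 175 175 174 174 175 175 175 175 175 175 174 174 173 173 173
  174 175 176]
 [175 176 176 174 174 173 173 174 175 175 173 173 174 174 174 174 174 172
  172 174 175]]
side0 label [0.5828 0.068  0.109 ] knob [0.5553 0.0846 0.152 ] d 0.03209239432456521
```

View pics/crop4.png

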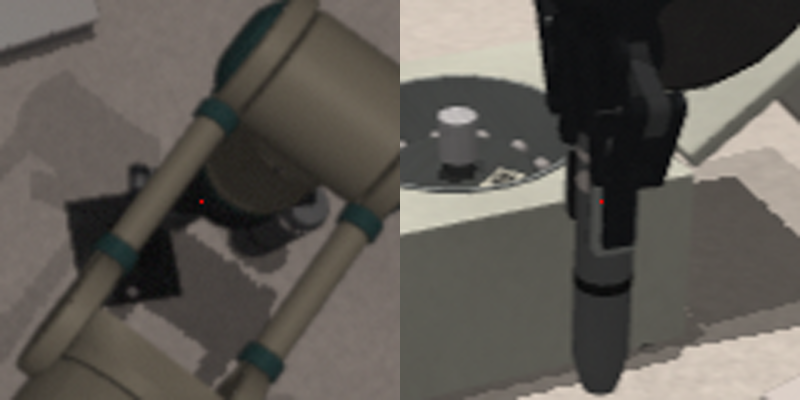

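Request:
{"op": "arm_command", "data": {"commands": [[1.5, [0.3, 1.5, 0], 0], [1.5, [0.5, 3, 0], 0], [1.5, [0.6, 3.7, 0], 0], [1.5, [0.6, 3.7, 0], 0], [1.5, [0.6, 3.7, 0], 0], [1.5, [0.6, 3.7, 0], 0], [1.5, [0.6, 3.7, 0], 0], [1.5, [0.6, 3.7, 0], 0], [1.5, [0.6, 3.7, 0], 0], [1.5, [0.5, 3, 0], 0], [1.5, [0.3, 1.9, 0], 0], [1.5, [0, 0.5, 0], 0]]}}

```text
clock: 7.3
position: [0.5773, 0.0627, 0.3025]
ee_rot: [0.5, -0.499, -0.501, 0.501]
contact_force: [-0.4, -0.6, -1.0]
width: 0.0269
```

```bash
python3 look.py 5
```

```text
{'clock': np.float64(7.4), 'position': array([0.5773, 0.0606, 0.3027]), 'ee_rot': array([ 0.5001, -0.4994, -0.4999,  0.5007]), 'contact_force': array([ 0.2993, -0.0741, -1.8091]), 'moment': array([-0.043 , -0.0551, -0.0026]), 'width': np.float64(0.0268), 'qpos': array([-1.5200e-02,  2.6040e-01,  1.3932e+00, -2.0000e-04,  1.4894e+00,
       -1.5871e+00])}
top origin 238 171 scale 3.3333333333333335
side origin 243 104 scale 3.3333333333333335
```

View pics/crop5.png

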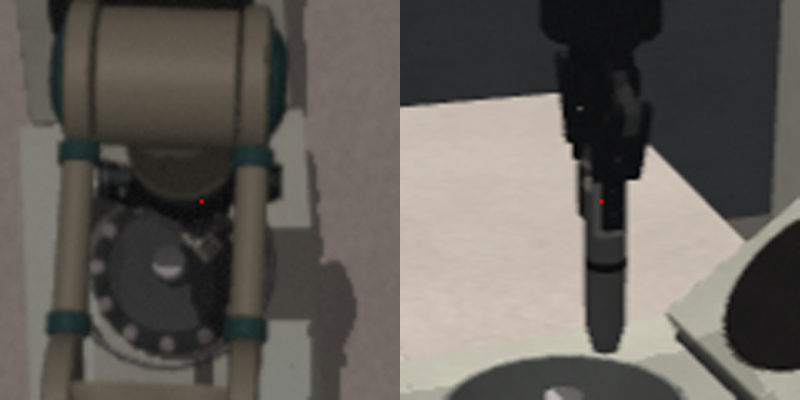

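```bash
python3 - <<'E'
from h import *
d=load("side5");t=load("top5")
print("nose pred",proj(d,(.5773,.0606,.1967)).round(1), "label pred side",proj(d,(.578,.060,.109)).round(1),"top",proj(t,(.578,.060,.109)).round(1))
K=np.array([.554,.0865]);a=np.deg2rad(-48.2);r=np.array([np.cos(a),np.sin(a)]);q=np.array([-r[1],r[0]])
im=cv2.imread("pics/side0.png")
c=K+.036*r
for L,W in((.01,.015),(.015,.01)):
    print([proj(d,(*(c+s*L*r+w*W*q),.109)).round(1).tolist() for s,w in((1,1),(1,-1),(-1,-1),(-1,1))])
print(proj(d,(*K,.152)))
cv2.imwrite("pics/lab.png",np.hstack([cv2.resize(im[225:255,285:325],(400,300),interpolation=cv2.INTER_NEAREST),cv2.resize(cv2.imread("pics/side5.png")[170:245,260:360],(400,300),interpolation=cv2.INTER_NEAREST)]))
E
```

```text
nose pred [303.6 208.6] label pred side [304.1 242.5] top [300.4 244.7]
[[311.0, 241.0], [304.4, 246.4], [297.1, 244.2], [303.8, 238.8]]
[[311.8, 242.4], [307.4, 246.0], [296.4, 242.7], [300.9, 239.2]]
[290.84445871 222.61624699]
```

View pics/lab.png

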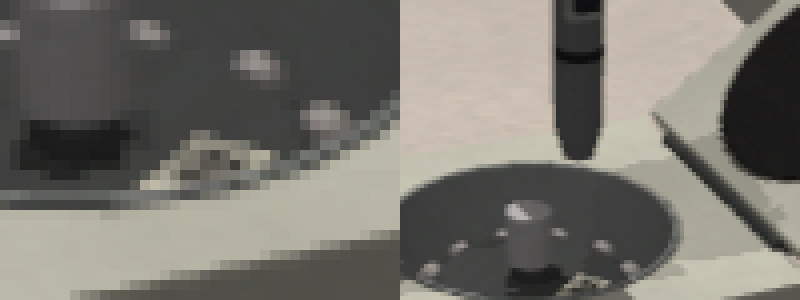

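The wand nose is at side px (304,209), directly over the label at about (305,242), which is within about 1 mm once perspective is allowed for. I'll lower it to a nose height of 0.169 m and hold.

Request:
{"op": "arm_command", "data": {"commands": [[1.5, [0.1, 0, -0.7], 0], [1.5, [0, 0, -0.8], 0], [1.5, [0, 0, -0.7], 0], [1.5, [0, 0, -0.5], 0], [1.5, [0, 0, 0], 0], [1.5, [0, 0, 0], 0], [1.5, [0, 0, 0], 0], [1.5, [0, 0, 0], 0]]}}

```text
clock: 8.2
position: [0.5791, 0.0595, 0.2767]
ee_rot: [-0.5, 0.5, 0.5, -0.5]
contact_force: [0.1, -0.4, -1.7]
width: 0.0265
```

```bash
python3 look.py 6
```

```text
{'clock': np.float64(8.3), 'position': array([0.5791, 0.0596, 0.2767]), 'ee_rot': array([-0.5   ,  0.5003,  0.5   , -0.4996]), 'contact_force': array([-0.4596,  0.9114, -1.7225]), 'moment': array([ 0.0701, -0.0126,  0.0208]), 'width': np.float64(0.027), 'qpos': array([-1.7000e-02,  2.7230e-01,  1.4399e+00,  1.0000e-04,  1.4287e+00,
       -1.5871e+00])}
top origin 238 173 scale 3.3333333333333335
side origin 244 116 scale 3.3333333333333335
```

View pics/crop6.png

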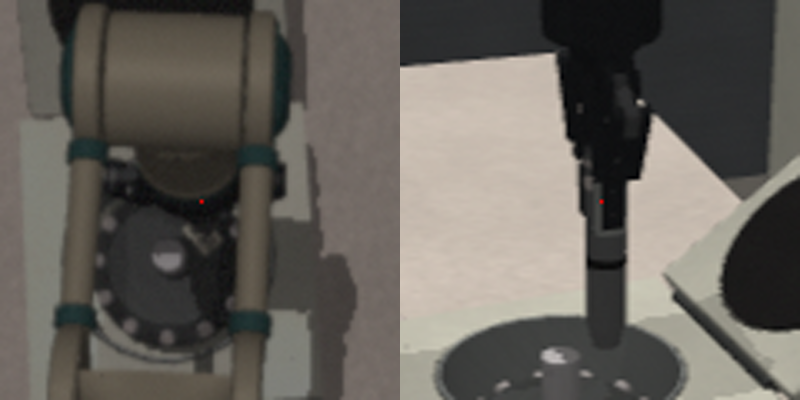

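Request:
{"op": "arm_command", "data": {"commands": [[1.5, [0, 0, -0.1], 0], [1.5, [0, 0, 0], 0], [1.5, [0, 0, 0], 0], [1.5, [0, 0, 0], 0], [1.5, [0, 0, 0], 0], [1.5, [0, 0, 0], 0], [1.5, [0, 0, 0], 0], [1.5, [0, 0, 0], 0], [1.5, [0, 0, 0], 0], [1.5, [0, 0, 0], 0], [1.5, [0, 0, 0], 0], [1.5, [0, 0, 0], 0]]}}

```text
clock: 9.5
position: [0.5789, 0.0595, 0.2754]
ee_rot: [0.5, -0.5, -0.5, 0.5]
contact_force: [1.1, 0.0, -1.7]
width: 0.0268
```

Request:
{"op": "arm_command", "data": {"commands": [[1.5, [0, 0, 0], 0], [1.5, [0, 0, 0], 0], [1.5, [0, 0, 0], 0], [1.5, [0, 0, 0], 0], [1.5, [0, 0, 0], 0], [1.5, [0, 0, 0], 0], [1.5, [0, 0, 0], 0], [1.5, [0, 0, 0], 0], [1.5, [0, 0, 0], 0], [1.5, [0, 0, 0], 0]]}}

```text
clock: 10.5
position: [0.5789, 0.0595, 0.2753]
ee_rot: [0.5, -0.5, -0.5, 0.5]
contact_force: [0.9, -1.0, -1.9]
width: 0.027
```

```bash
python3 - <<'E'
from rig import manip
from h import *
d=manip.get_image("side");cv2.imwrite("pics/side7.png",d["pixels"][:,:,::-1]);t=manip.get_image("top")
im=d["pixels"][:,:,::-1];tt=np.clip(t["pixels"][:,:,::-1]*1.8,0,255).astype(np.uint8)
s=manip.get_state();print(s["clock"],s["position"].round(4))
cv2.imwrite("pics/c7.png",np.hstack([cv2.resize(im[190:270,250:350],(400,320)),cv2.resize(tt[205:285,260:360],(400,320))]))
E
```

```text
10.6 [0.5789 0.0596 0.2753]
```

View pics/c7.png

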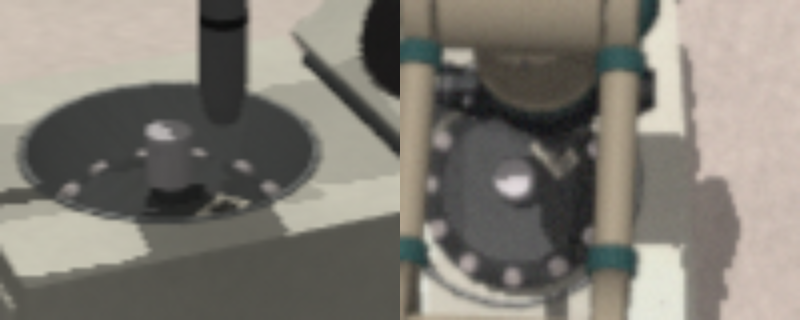

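The scan hold is done: still for over 2 s at 0.275 m, with the nose above the label in both views. I'll return the wand along the same path.

Request:
{"op": "arm_command", "data": {"commands": [[1.5, [0, 0, 0.8], 0], [1.5, [0, 0, 1], 0], [1.5, [0, 0, 1], 0], [1.5, [-0.3, -1.5, 0], 0], [1.5, [-0.5, -3, 0], 0], [1.5, [-0.6, -3.7, 0], 0], [1.5, [-0.6, -3.7, 0], 0], [1.5, [-0.6, -3.7, 0], 0], [1.5, [-0.6, -3.7, 0], 0], [1.5, [-0.6, -3.7, 0], 0], [1.5, [-0.6, -3.7, 0], 0], [1.5, [-0.6, -3.7, 0], 0]]}}

```text
clock: 11.8
position: [0.5277, -0.2469, 0.3035]
ee_rot: [-0.5, 0.5, 0.499, -0.5]
contact_force: [0.1, 0.0, -1.0]
width: 0.0269
```

Request:
{"op": "arm_command", "data": {"commands": [[1.5, [-0.5, -3, 0], 0], [1.5, [-0.4, -1.9, 0], 0], [1.5, [-0.2, -0.5, 0], 0], [1.5, [0, 0, 0], 0], [1.5, [0, 0, 0], 0], [1.5, [0, 0, -1.5], 0], [1.5, [0, 0, -2.5], 0], [1.5, [0, 0, -2.5], 0], [1.5, [0, 0, -2.5], 0], [1.5, [0, 0, -1.5], 0], [1.5, [0, 0, 0], 0], [1.5, [0, 0, 0], 0]]}}

```text
clock: 13.0
position: [0.5184, -0.2976, 0.1988]
ee_rot: [-0.5, 0.5, 0.5, -0.5]
contact_force: [0.0, 0.1, -1.5]
width: 0.0267
```

```bash
python3 look.py 8
```

```text
{'clock': np.float64(13.1), 'position': array([ 0.5188, -0.2984,  0.1998]), 'ee_rot': array([-0.4991,  0.5009,  0.5002, -0.4998]), 'contact_force': array([ 0.0179, -0.6997, -1.6499]), 'moment': array([ 0.0258, -0.0302, -0.0493]), 'width': np.float64(0.027), 'qpos': array([-6.3830e-01,  3.3940e-01,  1.5343e+00,  2.0000e-04,  1.2652e+00,
       -2.2092e+00])}
top origin 373 204 scale 3.3333333333333335
side origin 273 242 scale 3.3333333333333335
```

View pics/crop8.png

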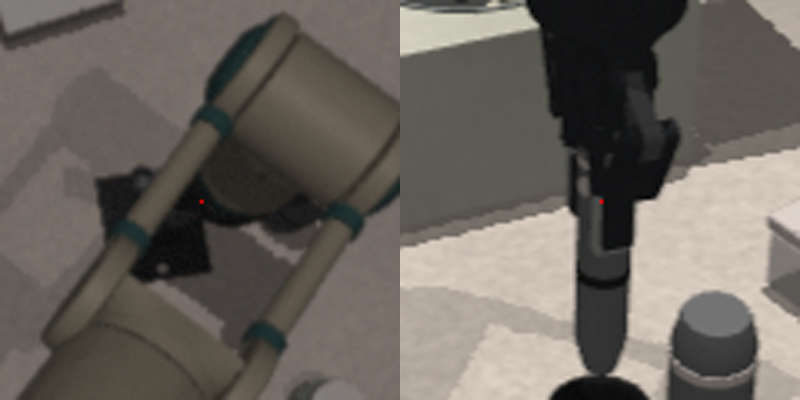

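Request:
{"op": "arm_command", "data": {"commands": [[1.5, [0.15, 0, -1], 0], [1.5, [0, 0, -1.5], 0], [1.5, [0, 0, -1.5], 0], [1.5, [0, 0, -1], 0], [1.5, [0, 0, -1], 0], [1.5, [0, 0, -1], 0], [1.5, [0, 0, -0.8], 0], [1.5, [0, 0, 0], 0], [1.5, [0, 0, 0], 0]]}}

```text
clock: 14.0
position: [0.5196, -0.2986, 0.1204]
ee_rot: [-0.5, 0.5, 0.5, -0.5]
contact_force: [-0.3, -0.3, -1.4]
width: 0.0269
```

No contact with the cup, so I'll go the last 6 mm to the floor gently.

Request:
{"op": "arm_command", "data": {"commands": [[1.5, [0, 0, -0.2], 0], [1.5, [0, 0, -0.2], 0], [1.5, [0, 0, -0.1], 0], [1.5, [0, 0, 0], 0], [1.5, [0, 0, 0], 0]]}}

```text
clock: 14.5
position: [0.5195, -0.2985, 0.1154]
ee_rot: [-0.5, 0.5, 0.5, -0.5]
contact_force: [-0.7, 0.5, -1.8]
width: 0.0269
```

Request:
{"op": "arm_command", "data": {"commands": [[1.5, [0, 0, -0.1], 0], [1.5, [0, 0, -0.05], 0], [1.5, [0, 0, 0], 0], [1.5, [0, 0, 0], 0]]}}

```text
clock: 14.9
position: [0.5195, -0.2985, 0.114]
ee_rot: [-0.5, 0.5, 0.5, -0.5]
contact_force: [0.1, 0.3, 0.3]
width: 0.0268
```

The force goes from -1.7 to +0.3 N, so the nose has reached the floor. Opening the gripper.

Request:
{"op": "arm_command", "data": {"commands": [[3.2, [0, 0, 0], 0], [3.2, [0, 0, 0], 0], [4, [0, 0, 0], 0], [5, [0, 0, 0], 0], [6, [0, 0, 0], 0], [7, [0, 0, 0], 0], [8, [0, 0, 0], 0], [8.5, [0, 0, 0], 0], [8.5, [0, 0, 0], 0]]}}

```text
clock: 15.8
position: [0.5194, -0.2985, 0.1138]
ee_rot: [0.5, -0.5, -0.5, 0.5]
contact_force: [0.1, -0.2, 0.4]
width: 0.0847
```

Request:
{"op": "arm_command", "data": {"commands": [[8.5, [0, 0, 1], 0], [8.5, [0, 0, 2], 0], [8.5, [0, 0, 3], 0], [8.5, [0, 0, 3], 0], [8.5, [0, 0, 3], 0], [8.5, [0, 0, 3], 0], [8.5, [0, 0, 0], 0]]}}

```text
clock: 16.5
position: [0.5214, -0.2999, 0.2697]
ee_rot: [-0.496, 0.504, 0.5, -0.499]
contact_force: [0.1, -0.1, -0.4]
width: 0.0849
```

```bash
python3 look.py 9; python3 - <<'E'
from h import *
im=cv2.imread("pics/side9.png");cv2.imwrite("pics/s9.png",cv2.resize(im[220:440,240:440],(600,660))[:600])
g=load("side9")["pixels"].mean(-1)
for v in(330,342,350): print(v,g[v,318:350].round().astype(int))
E
```

```text
{'clock': np.float64(16.6), 'position': array([ 0.5196, -0.2986,  0.2651]), 'ee_rot': array([-0.4994,  0.501 ,  0.5   , -0.4997]), 'contact_force': array([0.2686, 0.8463, 0.4466]), 'moment': array([ 0.0077, -0.032 , -0.0221]), 'width': np.float64(0.0851), 'qpos': array([-6.3770e-01,  3.0300e-01,  1.4240e+00,  1.0000e-04,  1.4123e+00,
       -2.2077e+00])}
top origin 379 200 scale 3.3333333333333335
side origin 275 208 scale 3.3333333333333335
330 [197 197 198 198 196 195 196 150  83  67  51  52  53  54  54  54  54  54
  53  52  52  50  49  88 164 196 196 199 201 204 204 203]
342 [193 195 193 188 187 189 180 125  47  49  51  50  52  53  53  52  53  52
  52  51  49  49  48 108 155 166 164 162 163 164 168 183]
350 [198 197 195 196 197 197 180 120  49  51  52  52  52  52  52  52  51  51
  51  50  49  47  68 155 196 197 197 199 200 198 194 192]
```

View pics/s9.png

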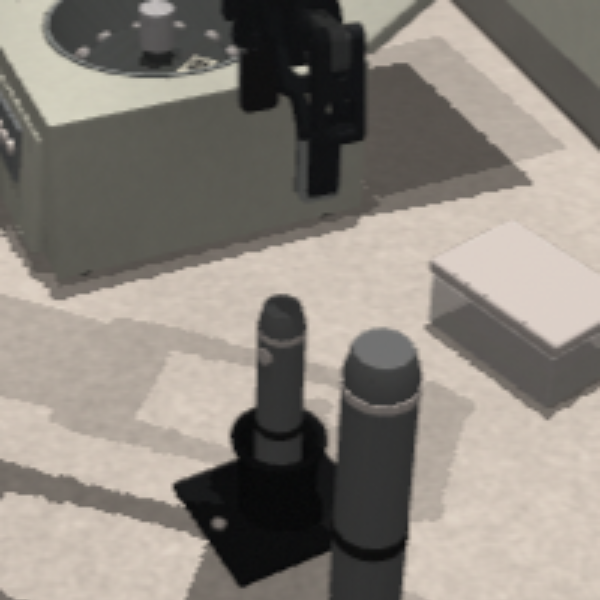

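The wand stands upright in its cradle again, at side (333,340) as before, and the larger decoy and tip box haven't moved. Next I'll go above the rotor knob, expected at about (0.555, 0.086).

Request:
{"op": "arm_command", "data": {"commands": [[5.5, [0.1, 1.5, 0], 0], [5.5, [0.3, 3, 0], 0], [5.5, [0.4, 4, 0], 0], [5.5, [0.4, 4, 0], 0], [5.5, [0.4, 4, 0], 0], [5.5, [0.4, 4, 0], 0], [5.5, [0.4, 4, 0], 0], [5.5, [0.4, 4, 0], 0], [5.5, [0.4, 4, 0], 0], [5.5, [0.4, 3, 0], 0], [5.5, [0.3, 2, 0], 0], [5.5, [0.1, 1, 0], 0]], "grip_force": 70}}

```text
clock: 17.8
position: [0.5581, 0.0893, 0.2624]
ee_rot: [0.501, -0.498, -0.5, 0.501]
contact_force: [-0.3, -1.2, -0.5]
width: 0.0554
```

Request:
{"op": "arm_command", "data": {"commands": [[5.5, [0, 0, -1.5], 0], [5.5, [0, 0, -2], 0], [5.5, [0, 0, -2], 0], [5.5, [0, 0, -1], 0], [5.5, [0, 0, 0], 0], [5.5, [0, 0, 0], 0]]}}

```text
clock: 18.4
position: [0.5595, 0.0864, 0.1991]
ee_rot: [-0.5, 0.5, 0.5, -0.5]
contact_force: [0.3, 0.3, 0.3]
width: 0.0551
```

```bash
python3 look.py 10; python3 - <<'E'
from h import *
from rig import manip
p=manip.get_state()["position"]
d=load("side10");im=cv2.imread("pics/side10.png");t=cv2.imread("pics/top10.png")
print("tips mid",proj(d,p-[0,0,.01]).round(1),"knob expect under TCP",proj(d,(p[0],p[1],.152)).round(1))
cv2.imwrite("pics/s10.png",np.hstack([cv2.resize(im[170:270,240:340],(400,400),interpolation=cv2.INTER_NEAREST),cv2.resize(t[200:300,240:340]*2,(400,400),interpolation=cv2.INTER_NEAREST)]))
E
```

```text
{'clock': np.float64(18.5), 'position': array([0.5601, 0.0865, 0.1998]), 'ee_rot': array([-0.4998,  0.5007,  0.5003, -0.4992]), 'contact_force': array([ 0.6953, -0.8146, -0.1582]), 'moment': array([-0.0253,  0.0387,  0.0417]), 'width': np.float64(0.0555), 'qpos': array([ 3.0300e-02,  2.9370e-01,  1.6035e+00,  1.0000e-04,  1.2425e+00,
       -1.5395e+00])}
top origin 229 185 scale 3.3333333333333335
side origin 233 144 scale 3.3333333333333335
tips mid [293.1 207.6] knob expect under TCP [293.4 222.3]
```

View pics/s10.png

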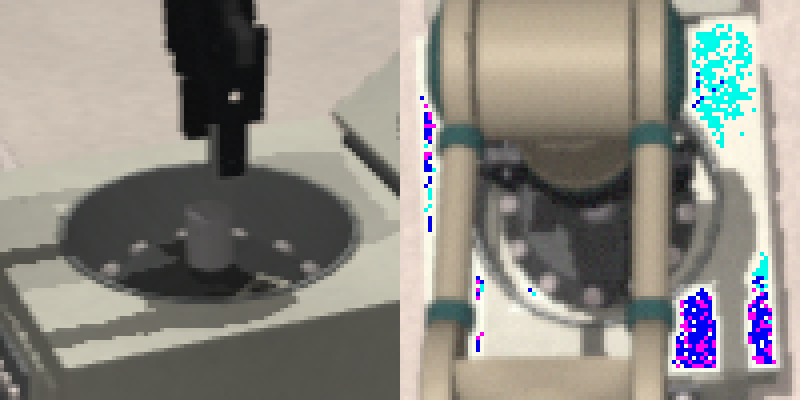

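Request:
{"op": "arm_command", "data": {"commands": [[5.5, [-0.2, 0, -1], 0], [5.5, [-0.2, 0, -1], 0], [5.5, [0, 0, -1.5], 0], [5.5, [0, 0, -1.5], 0], [5.5, [0, 0, -1], 0], [5.5, [0, 0, -0.5], 0], [5.5, [0, 0, 0], 0], [5.5, [0, 0, 0], 0]]}}

```text
clock: 19.3
position: [0.5558, 0.0866, 0.1341]
ee_rot: [-0.5, 0.5, 0.5, -0.5]
contact_force: [0.5, 0.5, 0.1]
width: 0.0551
```

```bash
python3 look.py 11; python3 - <<'E'
from h import *
im=cv2.imread("pics/side11.png");cv2.imwrite("pics/s11.png",cv2.resize(im[170:270,240:340],(600,600),interpolation=cv2.INTER_NEAREST))
E
```

```text
{'clock': np.float64(19.4), 'position': array([0.556 , 0.0866, 0.1345]), 'ee_rot': array([-0.4999,  0.5005,  0.5002, -0.4994]), 'contact_force': array([-0.5635,  0.3984, -0.2037]), 'moment': array([-0.0401,  0.0269,  0.0495]), 'width': np.float64(0.055), 'qpos': array([ 3.0800e-02,  3.4340e-01,  1.7065e+00,  1.0000e-04,  1.0901e+00,
       -1.5393e+00])}
top origin 230 191 scale 3.3333333333333335
side origin 232 169 scale 3.3333333333333335
```

View pics/s11.png

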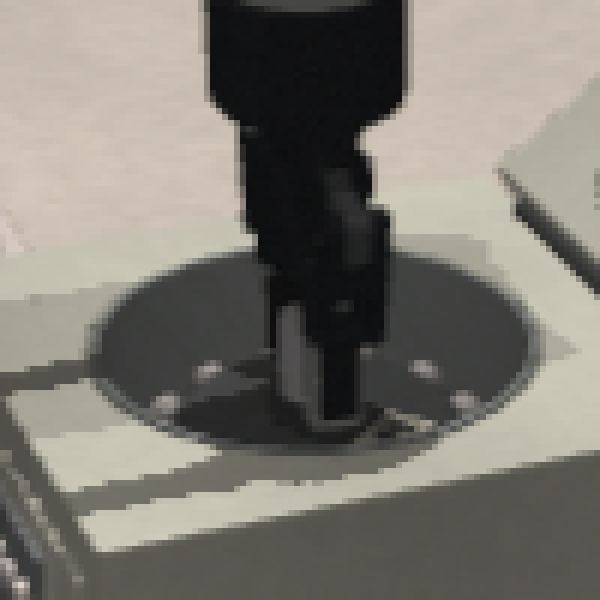

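The near finger stands in front of the knob at side (297,235), with no contact force. Closing.

Request:
{"op": "arm_command", "data": {"commands": [[4.5, [0, 0, 0], 0], [3.5, [0, 0, 0], 0], [3, [0, 0, 0], 0], [2.5, [0, 0, 0], 0], [2, [0, 0, 0], 0], [1.5, [0, 0, 0], 0], [1.5, [0, 0, 0], 0], [1.5, [0, 0, 0], 0], [1.5, [0, 0, 0], 0], [1.5, [0, 0, 0], 0]], "grip_force": 70}}

```text
clock: 20.4
position: [0.5557, 0.0872, 0.1343]
ee_rot: [0.5, -0.5, -0.5, 0.499]
contact_force: [-0.2, 5.4, 5.2]
width: 0.0265
```

```bash
python3 look.py 12
```

```text
{'clock': np.float64(20.5), 'position': array([0.5557, 0.0872, 0.1343]), 'ee_rot': array([ 0.5004, -0.5001, -0.5003,  0.4992]), 'contact_force': array([-0.5635,  5.3477,  4.8174]), 'moment': array([ 0.951 ,  0.0472, -0.0086]), 'width': np.float64(0.0265), 'qpos': array([ 3.1100e-02,  3.4360e-01,  1.7069e+00,  1.6000e-03,  1.0902e+00,
       -1.5393e+00])}
top origin 230 191 scale 3.3333333333333335
side origin 232 169 scale 3.3333333333333335
```

View pics/crop12.png

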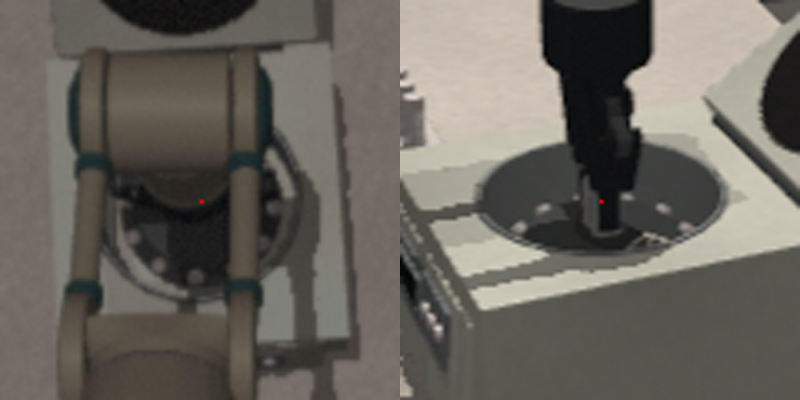

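Request:
{"op": "arm_command", "data": {"commands": [[1.5, [0, 0.1, 0], 0], [1.5, [0, 0, 0], 0], [1.5, [0, 0, 0], 0]]}}

```text
clock: 20.8
position: [0.5557, 0.0874, 0.1343]
ee_rot: [-0.5, 0.5, 0.5, -0.5]
contact_force: [-1.1, 3.8, 5.2]
width: 0.0266
```

Request:
{"op": "arm_command", "data": {"commands": [[1.5, [0, 0.15, 0], 0], [1.5, [0, 0, 0], 0], [1.5, [0, 0, 0], 0]]}}

```text
clock: 21.1
position: [0.5557, 0.0878, 0.1341]
ee_rot: [-0.499, 0.501, 0.5, -0.5]
contact_force: [0.2, 0.4, 5.4]
width: 0.0265
```

The side load has gone. Lifting straight up, slowly at first.

Request:
{"op": "arm_command", "data": {"commands": [[1.5, [0, 0, 0.2], 0], [1.5, [0, 0, 0.3], 0], [1.5, [0, 0, 0.4], 0], [1.5, [0, 0, 0.4], 0], [1.5, [0, 0, 0.4], 0], [1.5, [0, 0, 0.4], 0], [1.5, [0, 0, 0.3], 0], [1.5, [0, 0, 0], 0], [1.5, [0, 0, 0], 0]]}}

```text
clock: 22.0
position: [0.5554, 0.0891, 0.1579]
ee_rot: [0.5, -0.5, -0.5, 0.5]
contact_force: [0.6, 0.1, -4.7]
width: 0.0269
```

```bash
python3 look.py 13
```

```text
{'clock': np.float64(22.1), 'position': array([0.5552, 0.089 , 0.1577]), 'ee_rot': array([ 0.5003, -0.5001, -0.4997,  0.4999]), 'contact_force': array([ 0.2639,  0.226 , -4.2957]), 'moment': array([ 0.0331,  0.0025, -0.0699]), 'width': np.float64(0.0265), 'qpos': array([ 3.5200e-02,  3.2250e-01,  1.6739e+00,  1.0000e-04,  1.1456e+00,
       -1.5348e+00])}
top origin 229 190 scale 3.3333333333333335
side origin 231 160 scale 3.3333333333333335
```

View pics/crop13.png

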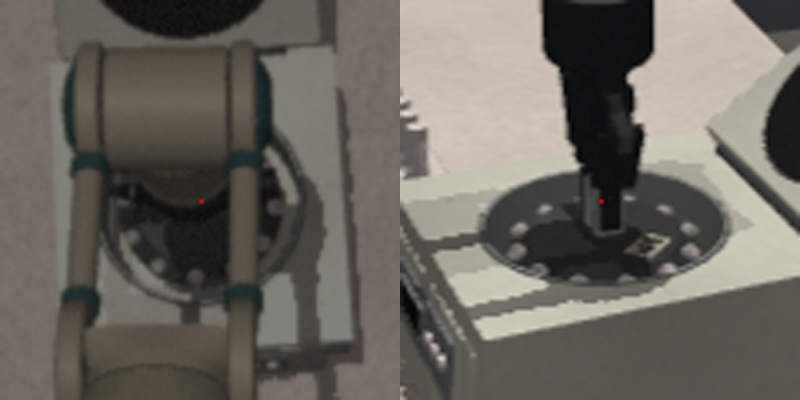

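The rotor is hanging level, with about 4.5 N taken by the wrist. I'll lift the remaining 10.5 cm.

Request:
{"op": "arm_command", "data": {"commands": [[1.5, [0, 0, 0.5], 0], [1.5, [0, 0, 0.8], 0], [1.5, [0, 0, 1.2], 0], [1.5, [0, 0, 1.2], 0], [1.5, [0, 0, 1.2], 0], [1.5, [0, 0, 1.2], 0], [1.5, [0, 0, 1.2], 0], [1.5, [0, 0, 1.2], 0], [1.5, [0, 0, 1.0], 0], [1.5, [0, 0, 0.6], 0], [1.5, [0, 0, 0.3], 0], [1.5, [0, 0, 0.1], 0]]}}

```text
clock: 23.3
position: [0.5554, 0.089, 0.2629]
ee_rot: [0.5, -0.5, -0.5, 0.5]
contact_force: [0.7, 0.2, -4.8]
width: 0.0267
```

Request:
{"op": "arm_command", "data": {"commands": [[1.5, [0, 0, 0], 0], [1.5, [0, 0, 0], 0], [1.5, [0, 0, 0], 0], [1.5, [0, 0, 0], 0], [1.5, [0, 0, 0], 0], [1.5, [0, 0, 0], 0]]}}

```text
clock: 23.9
position: [0.5554, 0.089, 0.2628]
ee_rot: [0.5, -0.5, -0.5, 0.5]
contact_force: [-0.0, 0.1, -5.5]
width: 0.0263
```

```bash
python3 look.py 14; python3 - <<'E'
from h import *
im=cv2.imread("pics/side14.png");cv2.imwrite("pics/s14.png",cv2.resize(im[120:280,190:390],(800,640))[:600])
d=load("side14");P,ok=cloud(d)
m=ok&(np.hypot(P[...,0]-.5555,P[...,1]-.088)<.05)&(abs(P[...,2]-.237)<.015)
A=np.c_[P[m][:,:2]-[.5555,.088],np.ones(m.sum())];c,*_=np.linalg.lstsq(A,P[m][:,2],rcond=None);print(m.sum(),"flat top plane slope,z",c.round(4))
E
```

```text
{'clock': np.float64(24.0), 'position': array([0.5554, 0.0891, 0.2628]), 'ee_rot': array([ 0.5002, -0.5002, -0.4998,  0.4998]), 'contact_force': array([-0.1469, -0.1512, -4.6401]), 'moment': array([-0.0177,  0.01  ,  0.0424]), 'width': np.float64(0.0262), 'qpos': array([ 3.5300e-02,  2.4930e-01,  1.5062e+00,  1.0000e-04,  1.3861e+00,
       -1.5347e+00])}
top origin 227 183 scale 3.3333333333333335
side origin 230 118 scale 3.3333333333333335
576 flat top plane slope,z [-0.0014  0.0099  0.2371]
```

View pics/s14.png

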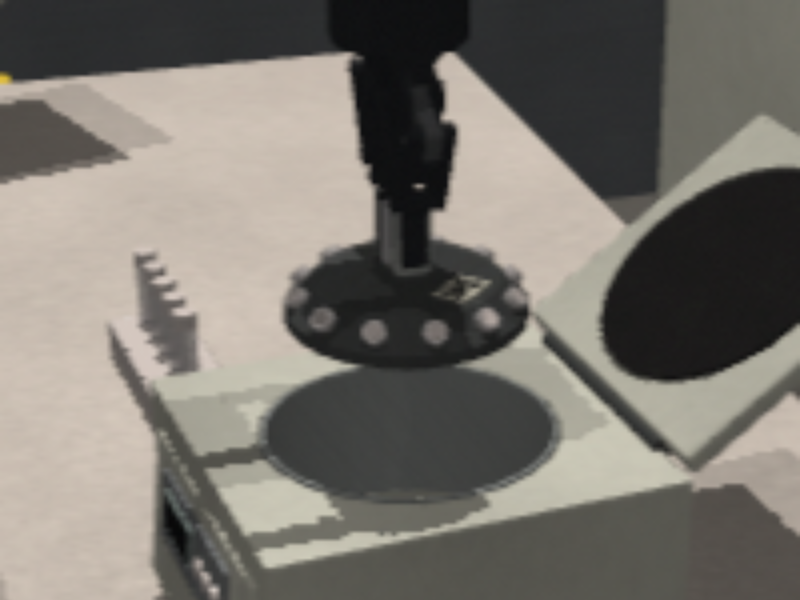

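View pics/top14.png

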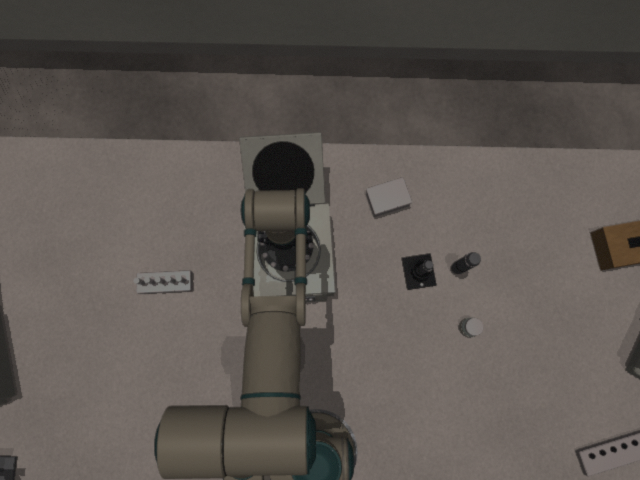

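The rotor hangs level over the bowl. Its flat top measures 0.237 m, so the underside is at 0.191 m, 50 mm over the 0.141 m rim. The tilt is about 0.6° or less. In the top view the wand is in its cradle at (424,268), and the tip box, jar and rack are where they started. Handing in.

```bash
python3 - <<'E'
from rig import manip
print(manip.sign_off()); s=manip.get_state(); print(s["clock"],s["position"],s["width"])
E
```

```text
the job is handed in; nothing more can be done
None
the job is handed in; nothing more can be done
```

The job is done and handed in at about 24 s of the 67 s allowed. I scanned the rotor label and put the wand back in its cradle. The arm now holds the rotor by its knob above the bowl.

- **Scan:** the wand nose was held still for over 2 s, about 6 cm above the label, pointing straight down. It was within roughly 1–2 mm of the label centre in the side view; the top view only partly shows it. There was no contact with the rotor or machine.
- **Wand return:** it went back into the cup without touching the sides and was released once the nose reached the floor. It stands upright where it was at the start.
- **Rotor:** the final picture puts the underside at 0.191 m, 50 mm above the rim, with about 0.6° tilt and a steady 5 N load.
- **Other objects:** the tip box, jar and tube rack look unmoved in the last top view.

**Disagreements and corrections:**
- The two cameras differed by up to 8 mm in absolute y. I trusted the side camera, which matched the gripper, and the offsets between objects, which both views agreed on.
- I overshot two sideways moves, by 2 mm and about 4 mm in x, and corrected both before making contact.
- Gripping the knob caused a 5 N side load, which I relieved before lifting.

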